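Tip the pin blanks into the trough and close up the row

ROBOT

A 6-joint arm with a two-finger parallel gripper is mounted at the origin on a cart in front of the work surface, level with it; the furniture and walls round the work are solid. World frame = base frame: x ahead of the robot, y to its left, z up, the work surface at z = 0. Lengths are in m, angles in rad, forces in N, time in s.
With the tool pointing down it reaches from about 0.375 to 0.975 m from the base axis. Payload 3.8 kg.
Tool frame: the origin (TCP) lies on the mounting face of the last link; the fingertips stand 173 mm ahead of it and the grasp point (between the pads) lies 155 mm ahead of it (bot.hold_point_z is the distance from the TCP to the grasp point, in m); z points along the fingers, y is the line along which they close (so a half turn about z gives the same grasp; the last joint's range is limited). The gripper opens to 85 mm and grips with 20 to 120 N. Pads are 22 mm wide; open, the fingers measure 114 mm over their backs; the gripper's body (76 mm by 85 mm) begins 54 mm behind the grasp point. The pads swing forward as they close: fully open they stand 13 mm farther back than shut.
Start: joints at [-0.037, 0.264, 1.604, -0, 1.274, -0.037], TCP at [0.675, -0, 0.405] pointing down, gripper open.
Joint ranges: [-2.63, 2.63], [-0.94, 2.18], [0.31, 2.57], [-1.31, 4.45], [0, 2.66], [-2.55, 2.55]. Speed limits (rad/s): [2.57, 2.57, 3.14, 3.14, 3.14, 3.14].

INTERFACE

Orientations are given as a rotation vector (axis times angle).
In Python, from workcell import bot, optics gives the robot as it stands.
- The arm moves only by the shell command python3 -m jog 'ROWS' [OPENING] [FORCE]. ROWS is JSON, a list of rows, each an object of numbers: "dx", "dy", "dz": the shift along the tool's x, y, z in mm; "ax", "ay", "az": the turn, a rotation vector about the tool's x, y, z in degrees. A call has 1 to 20 rows; each row shifts and turns the commanded pose from where the row before left it, along the tool's axes as they then stand; what a row does not reach is not made up. A row lasts 1/12 s, in which the tool goes at most 41.7 mm and 7.16 degrees, less where a joint would pass 70% of its speed; a pose out of reach is approached as far as the arm can. A call with a gripper value outside its range is refused whole. OPENING is the opening, from 0 (shut) to 1 (fully open), set as the call begins (- or left out, the last holds). The fingers move at their own pace and stop on an object; FORCE is the grip in N (left out, the last holds). Time passes only in rows, so rows that do not move let the fingers close. It gives the time, the measured TCP pose, the force, the opening and the grip force at its end, in the units of the state.
- bot.read_state(): the state, without advancing time (a new reading comes with each control period).
- optics.read_camera(name): name is "scene" or "side" or "wrist"; returns a dict with "img" (384x512x3 uint8, red, green, blue), "vertical_fov" (degrees; the focal length in pixels is half the picture's height over the tangent of half this angle, whatever the lens; pixels are square), "cx", "cy" (the principal point, pixels), "R" (3x3) and "t" (3): a world point X has camera coordinates R X + t; the wrist camera has in their place "tool_from_camera" (4x4, takes a point from camera to tool coordinates, whose origin is the TCP and whose axes are the flange's). Camera axes: x right, y down, z forward; pixel columns grow to the right and rows downward; lengths in m; the calibration is good to about 2 mm. A picture is of the moment at which its call begins: read the wrist's pose just before it. There is no depth.
- bot.finish_job(): hands the job in; it is judged then, once.
The state is a dict: "time": time; "q": joint angles; "joint_vel": joint speeds; "joint_torque": joint torques, N m; "tool_pos": TCP position; "tcp_rot": TCP orientation; "wrist_force": force on the tool from outside, world axes, zero at the start; "torque": the same for the moment, N m; "width": opening from 0.0 (shut) to 1.0 (fully open); "grip_force": force on a finger pad.
Only numpy, scipy, OpenCV 4.12 (cv2) and the standard library are available. Lean on these libraries where they do the work, as an engineer would, in place of code of your own. Each camera call takes 0.05 s, during which the arm holds its last target. There are 200 camera calls.

TASK

Lift the tray slowly by its bar handle so that the three round steel pin blanks roll out of it into the V-trough, then lower the tray gently back down onto its rest (do not let it drop). Then push the pins along the fold from the open end until they lie in one straight row, end to end with no gaps, against the end plate. No pin may fall off the fixture, and the standing cow bell must be left where it is.

Things in the scene. Friction and masses are not known exactly. Their poses are not given: they have to be found in the camera images.
- trough: Fixed steel V-trough, fold down (110 degrees, two legs 65 mm wide that slope 35 degrees) on a wooden base, 210 x 355 mm. Origin: on the worktop under the fold. y axis: along the level fold, from the open end (y = -190 mm) to the end plate (inner face y = +150 mm); z up; the tray is on its -x side, towards the robot. Fold 22 mm, rims 59 mm above the worktop, rims at x = -53 and +53 mm.
- fold_mid (a point): Point on the fold line above the trough's origin, 22 mm above the worktop; axes as the trough.
- end_plate (a point): Point where the fold meets the inner face of the end plate (steel plate 100 mm wide, top 66 mm above the worktop).
- open_end (a point): Point on the fold at its open end; no wall here. The first 75 mm of the fold from here lie beside the tray's end and are usually free of pins after tipping; the row slides with 1 to 3 N.
- tray (a joint): Tilt of the tray about its hinge, rad: 0 lying level on its rest, grows as the handle side is lifted, to 1.15 at its stop. The pins roll out between 0.05 and 0.3 rad. The hinge is almost free: let go, the tray falls back by itself. The handle describes an arc of about 126 mm radius about the hinge axis.
- tray_hinge (a point): Middle of the hinge axis, parallel to the fold, 59 mm to the tray side of it and 64 mm above the worktop. Tray: thin sheet, 0.35 kg, floor 80 mm deep by 210 mm along the hinge, floor top 2 mm above the hinge axis, walls 17 mm high at the rear and both ends, two 13 mm fins that part it into three lanes, open on the trough side.
- tray_handle (a point): Middle of the tray's bar handle: round bar 10 mm thick, 100 mm long, parallel to the hinge, joined to the tray at its ends; 40 mm outside and 21 mm above the top of the rear wall. With the tray level it is 120 mm from the hinge and 40 mm above it (104 mm above the worktop). Can be pinched from above; turns between the fingers as the tray tilts.
- pin1: One of three equal smooth, oiled steel pin blanks (plain cylinders, flat ends), 22 mm diameter, 48 mm long, 0.08 to 0.17 kg, lying loose in the tray at the start. Origin: centre; y axis: the pin's axis. Lying in the fold its centre is 13 mm above the fold and its top 24 mm.
- pin2: One of three equal smooth, oiled steel pin blanks (plain cylinders, flat ends), 22 mm diameter, 48 mm long, 0.08 to 0.17 kg, lying loose in the tray at the start. Origin: centre; y axis: the pin's axis. Lying in the fold its centre is 13 mm above the fold and its top 24 mm.
- pin3: One of three equal smooth, oiled steel pin blanks (plain cylinders, flat ends), 22 mm diameter, 48 mm long, 0.08 to 0.17 kg, lying loose in the tray at the start. Origin: centre; y axis: the pin's axis. Lying in the fold its centre is 13 mm above the fold and its top 24 mm.
- bell_i: Loose cow bell of sheet metal, 52x87x89 mm, standing beyond the trough. Origin: centre of its underside. A bystander, leave it alone.

How it is judged:
By the outcome, as a careful person would: the job done as asked, in the order asked, and still so for the second after the job is handed in, with the robot touching nothing.
It also fails if it takes over 58 s, if anything falls off the work surface, if the arm or the gripper's body presses on something with over 40 N, if the wrist force passes 120 N, or if a joint passes its speed limit or range.

## Working session

There is one attempt and no reset: what is moved stays moved. The work goes in short steps, Python scripts to look and compute and a shell command to move; the robot and the scene stay as the last step left them, time stands still between calls to the robot, and variables do not carry over. Pictures are saved under pics/ and viewed, at most 10 in all, crops included, and the job is handed in when it is done.

```bash
mkdir -p pics; python3 - <<'E'
from workcell import bot, optics
import cv2, numpy as np
s=bot.read_state(); print(s)
for n in ("scene","side","wrist"):
    c=optics.read_camera(n); cv2.imwrite(f"pics/{n}0.png",c["img"][:,:,::-1])
    np.savez(f"{n}0.npz",**c)
    print({k:v for k,v in c.items() if k!="img"})
a=np.hstack([cv2.imread(f"pics/{n}0.png") for n in("scene","side")])
E
```

```text
{'time': 0.0, 'q': array([-3.69076244e-02,  2.64744473e-01,  1.60538747e+00,  1.31087648e-05,
        1.27370119e+00, -3.69580603e-02]), 'joint_vel': array([ 0.00078258,  0.00068166,  0.00111635, -0.00097311,  0.00069269,
        0.00049489]), 'joint_torque': array([ 6.10465631e-04, -5.15121067e+01, -3.67308676e+01, -4.07824507e-05,
        1.31324201e-02,  1.46811578e-05]), 'tool_pos': array([6.74650234e-01, 8.10542649e-06, 4.03360172e-01]), 'tcp_rot': array([-2.22022225, -2.22032568,  0.00237928]), 'wrist_force': array([ 0.52774534, -0.35452646,  0.29599655]), 'torque': array([ 0.01775391, -0.0477501 , -0.02816791]), 'grip_force': 0.0, 'width': 1.002418180731781}
{'vertical_fov': 49.120366407605516, 'cx': 253.88491641852457, 'cy': 190.26003911005583, 'R': array([[ 0.86077895, -0.50892988, -0.00706909],
       [-0.35029894, -0.582288  , -0.73364251],
       [ 0.36925635,  0.63398033, -0.67949885]]), 't': array([-0.51411168,  0.27150738,  0.70022008])}
{'vertical_fov': 54.03172615388242, 'cx': 250.0012025648808, 'cy': 190.6057554860431, 'R': array([[ 0.96639647, -0.25704378,  0.00252006],
       [-0.14821168, -0.56518146, -0.81154372],
       [ 0.21002656,  0.78389949, -0.58428626]]), 't': array([-0.57487184,  0.15447624,  0.77475734])}
{'vertical_fov': 64.75139613829795, 'cx': 254.55944827305603, 'cy': 190.1225884097044, 'tool_from_camera': array([[-3.40949000e-04, -9.61894825e-01, -2.73419510e-01,
         6.90539550e-02],
       [ 9.99999897e-01, -4.09518297e-04,  1.93711728e-04,
        -8.33128435e-05],
       [-2.98300601e-04, -2.73419416e-01,  9.61894866e-01,
         2.97691326e-02],
       [ 0.00000000e+00,  0.00000000e+00,  0.00000000e+00,
         1.00000000e+00]])}
```

View pics/scene0.png

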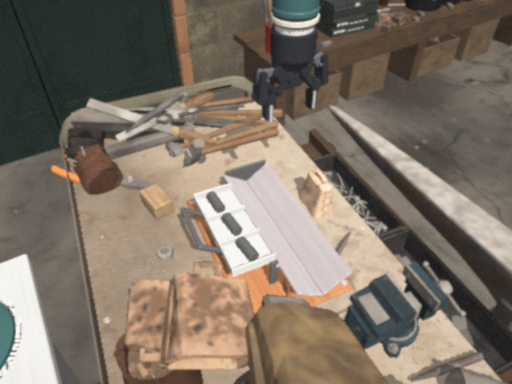

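View pics/side0.png

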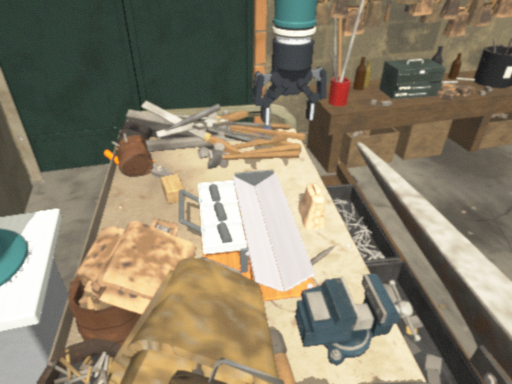

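View pics/wrist0.png

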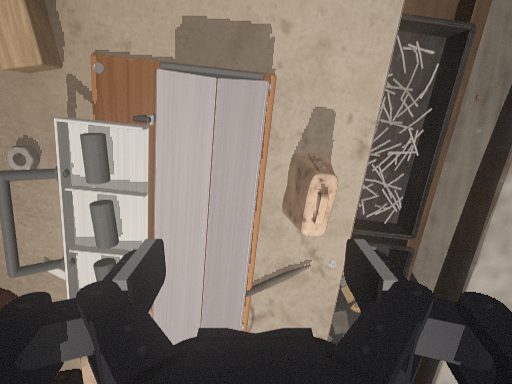

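The wrist view shows the handle bar at about (5,180)–(15,272), the fold from (217,78) to (205,335), three pins at (95,158), (104,222) and (105,268), and the bell at (310,195). In the scene view the handle bar runs (185,212)–(197,245), with the end plate at (245,168). I'll zoom in for exact pixels.

```bash
python3 - <<'E'
import cv2, numpy as np
a=cv2.imread("pics/scene0.png")[150:310,165:365]; b=cv2.imread("pics/side0.png")[160:310,165:325]
w=cv2.imread("pics/wrist0.png")[40:340,0:300]
o=np.zeros((600,800,3),np.uint8)
o[:320,:400]=cv2.resize(a,None,fx=2,fy=2,interpolation=cv2.INTER_CUBIC)
w2=cv2.resize(w,(400,400),interpolation=cv2.INTER_CUBIC); o[:400,400:]=w2
a3=cv2.imread("pics/scene0.png")[200:270,175:275]; o[320:600,:400]=cv2.resize(a3,None,fx=4,fy=4,interpolation=cv2.INTER_CUBIC)
cv2.imwrite("pics/c1.png",o)
E
```

```text
(no output)
```

View pics/c1.png

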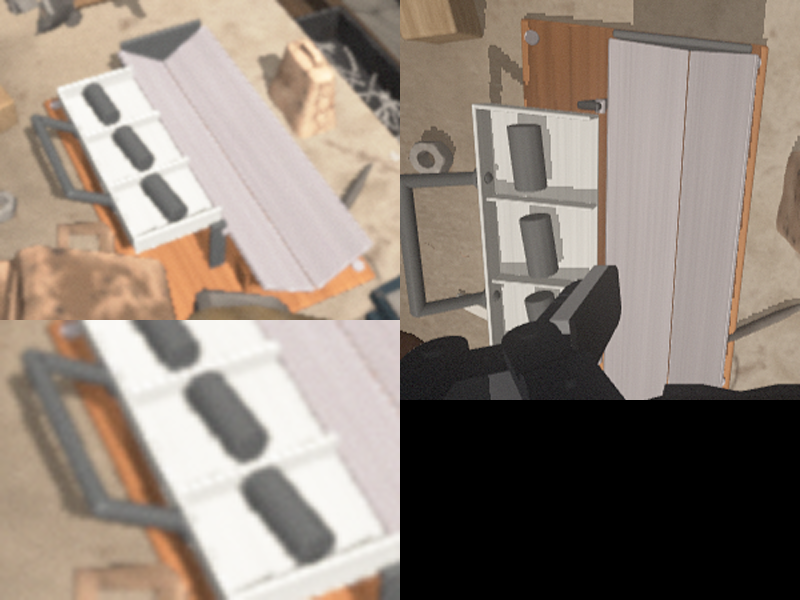

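The crop shows the handle's outer corners at scene (184.5,210.5) and (200,246.8), and at wrist (4,175) and (11,271). The fold meets the end plate at scene (247.5,181) and wrist (216.8,77.5), and the scene's open end is at (319,295).

```bash
cat > h.py <<'E'
import numpy as np
from scipy.spatial.transform import Rotation as Ro
def ray(c,u,v,pose=None):
    f=192/np.tan(np.radians(float(c["vertical_fov"]))/2)
    d=np.array([(u-c["cx"])/f,(v-c["cy"])/f,1.])
    if pose is None: R=c["R"].T; o=-R@c["t"]
    else:
        p,r=pose; T=c["tool_from_camera"]; Rt=Ro.from_rotvec(r).as_matrix()
        o=p+Rt@T[:3,3]; R=Rt@T[:3,:3]
    d=R@d; return o,d/np.linalg.norm(d)
def plane(r,z): o,d=r; return o+d*(z-o[2])/d[2]
def tri(*rs):
    A=sum(np.eye(3)-np.outer(d,d) for o,d in rs); b=sum((np.eye(3)-np.outer(d,d))@o for o,d in rs)
    X=np.linalg.solve(A,b); return X,[round(1e3*np.linalg.norm((np.eye(3)-np.outer(d,d))@(X-o)),1) for o,d in rs]
E
python3 - <<'E'
from h import *
np.set_printoptions(precision=4,suppress=True)
S,D,W=[np.load(n+"0.npz") for n in("scene","side","wrist")]
P=(np.array([.67465,0,.40336]),np.array([-2.22022,-2.22033,.00238]))
for n,s,w in [("hfar",(184.5,210.5),(4.5,175)),("hnear",(200,246.8),(11.5,271)),("fold_plate",(247.5,181),(216.8,77.5))]:
    print(n,tri(ray(S,*s),ray(W,*w,P)))
print("fold w",plane(ray(W,216.8,77.5,P),.022),plane(ray(W,200,332,P),.022))
print("fold s",plane(ray(S,247.5,181),.022),plane(ray(S,319,295),.022))
print("hz104", [plane(ray(S,*p),.104) for p in((184.5,210.5),(200,246.8))],[plane(ray(W,*p,P),.104) for p in((4.5,175),(11.5,271))])
E
```

```text
hfar (array([0.4457, 0.0052, 0.1019]), [np.float64(2.1), np.float64(2.1)])
hnear (array([ 0.4323, -0.0927,  0.1042]), [np.float64(2.0), np.float64(2.0)])
fold_plate (array([0.6343, 0.0958, 0.0212]), [np.float64(2.2), np.float64(2.2)])
fold w [0.6326 0.097  0.022 ] [ 0.5977 -0.2363  0.022 ]
fold s [0.6354 0.0934 0.022 ] [ 0.5914 -0.2392  0.022 ]
hz104 [array([0.4462, 0.001 , 0.104 ]), array([ 0.4336, -0.0943,  0.104 ])] [array([0.4454, 0.0068, 0.104 ]), array([ 0.4301, -0.092 ,  0.104 ])]
```

```bash
python3 -m jog '[{"dy":-20,"dx":-4,"az":0.6},{"dy":-20,"dx":-4,"az":0.6},{"dy":-20,"dx":-4,"az":0.6},{"dy":-20,"dx":-4,"az":0.6},{"dy":-20,"dx":-4,"az":0.6},{"dy":-20,"dx":-4,"az":0.6},{"dy":-20,"dx":-4,"az":0.6},{"dy":-20,"dx":-2,"az":0.6},{"dy":-20,"dx":0,"az":0.6},{"dy":-20,"dx":3,"az":0.6},{"dy":-20,"dx":6,"az":0.6},{"dy":-8,"dx":6,"az":0.6},{},{},{}]' 0.4 40
python3 - <<'E'
from workcell import bot, optics
import cv2, numpy as np
s=bot.read_state(); c=optics.read_camera("wrist"); np.savez("wrist1.npz",p=s["tool_pos"],r=s["tcp_rot"],**c); print(s["time"],s["tool_pos"],s["tcp_rot"],s["width"],s["wrist_force"])
cv2.imwrite("pics/w1.png",cv2.resize(c["img"][:,:,::-1],(800,600),interpolation=cv2.INTER_CUBIC))
E
```

```text
0.15 [6.74736702e-01 4.30456197e-05 4.03632479e-01] [-2.22047356e+00 -2.22055541e+00  1.90801699e-03] 0.9991224049457319 [-0.35226134  0.06361855 -0.42118604]invalid input
```

View pics/w1.png

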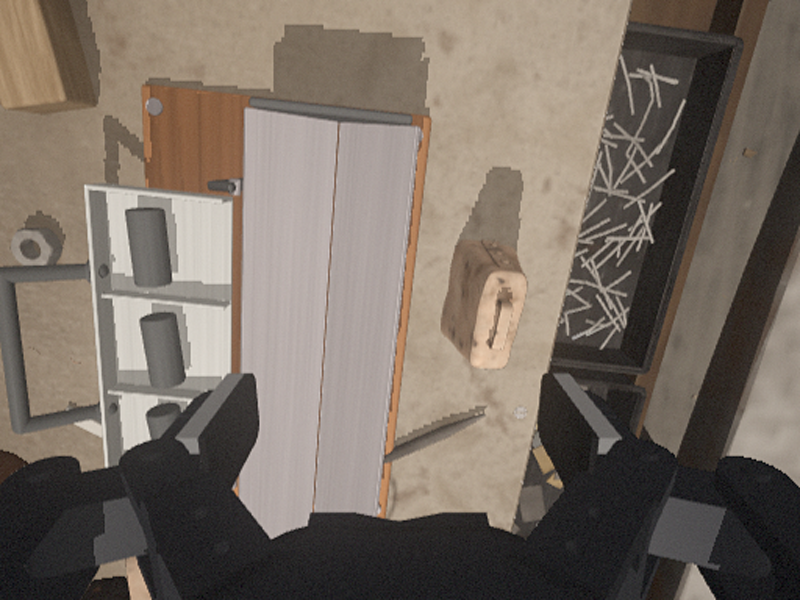

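The move was refused (probably the empty rows), so this is the same view as before. The handle bar runs (8,280)–(20,420) in this enlarged picture.

```bash
python3 -m jog '[{"dy":-20,"dx":-4,"az":0.6},{"dy":-20,"dx":-4,"az":0.6},{"dy":-20,"dx":-4,"az":0.6},{"dy":-20,"dx":-4,"az":0.6},{"dy":-20,"dx":-4,"az":0.6},{"dy":-20,"dx":-4,"az":0.6},{"dy":-20,"dx":-4,"az":0.6},{"dy":-20,"dx":-2,"az":0.6},{"dy":-20,"dx":0,"az":0.6},{"dy":-20,"dx":3,"az":0.6},{"dy":-20,"dx":6,"az":0.6},{"dy":-8,"dx":6,"az":0.6},{"dx":0},{"dx":0},{"dx":0}]' 0.4 40 && 
python3 - <<'E'
from workcell import bot, optics
import cv2, numpy as np
s=bot.read_state(); c=optics.read_camera("wrist"); np.savez("wrist1.npz",p=s["tool_pos"],r=s["tcp_rot"],**c); print(s["time"],s["tool_pos"],s["tcp_rot"],s["width"],s["wrist_force"])
cv2.imwrite("pics/w1b.png",cv2.resize(c["img"][:,:,::-1],(800,600),interpolation=cv2.INTER_CUBIC))
E
```

```text
invalid input
```

```bash
python3 -m jog '[{"dx":0,"dy":-20,"dz":0,"ax":0,"ay":0,"az":0.6}]' 0.4 40; python3 -m jog --help | head
```

```text
time: 0.28
tool_pos: [0.6567, -0.0001, 0.4039]
tcp_rot: [2.233, 2.209, 0.001]
wrist_force: [-0.8, -0.5, 0.5]
width: 0.881
grip_force: 0.0invalid input: not JSON, or not a number
```

```bash
python3 -m jog '[{"dx":-5,"dy":-20,"dz":0,"ax":0,"ay":0,"az":0.6},{"dx":-5,"dy":-20,"dz":0,"ax":0,"ay":0,"az":0.6},{"dx":-5,"dy":-20,"dz":0,"ax":0,"ay":0,"az":0.6},{"dx":-5,"dy":-20,"dz":0,"ax":0,"ay":0,"az":0.6},{"dx":-5,"dy":-20,"dz":0,"ax":0,"ay":0,"az":0.6},{"dx":-5,"dy":-20,"dz":0,"ax":0,"ay":0,"az":0.6},{"dx":-5,"dy":-20,"dz":0,"ax":0,"ay":0,"az":0.6},{"dx":-5,"dy":-20,"dz":0,"ax":0,"ay":0,"az":0.6},{"dx":-5,"dy":-20,"dz":0,"ax":0,"ay":0,"az":0.6},{"dx":-5,"dy":-20,"dz":0,"ax":0,"ay":0,"az":0.6},{"dx":-5,"dy":-16,"dz":0,"ax":0,"ay":0,"az":0.6},{"dx":0,"dy":0,"dz":0,"ax":0,"ay":0,"az":0},{"dx":0,"dy":0,"dz":0,"ax":0,"ay":0,"az":0},{"dx":0,"dy":0,"dz":0,"ax":0,"ay":0,"az":0}]' && 
python3 - <<'E'
from workcell import bot, optics
import cv2, numpy as np
s=bot.read_state(); c=optics.read_camera("wrist"); np.savez("wrist1.npz",p=s["tool_pos"],r=s["tcp_rot"],**c)
cv2.imwrite("pics/w1b.png",cv2.resize(c["img"][:,:,::-1],(800,600),interpolation=cv2.INTER_CUBIC))
E
```

```text
time: 1.45
tool_pos: [0.4366, -0.0415, 0.405]
tcp_rot: [2.356, 2.077, 0.001]
wrist_force: [-0.1, 0.6, -0.4]
width: 0.4
grip_force: 0.0
```

View pics/w1b.png

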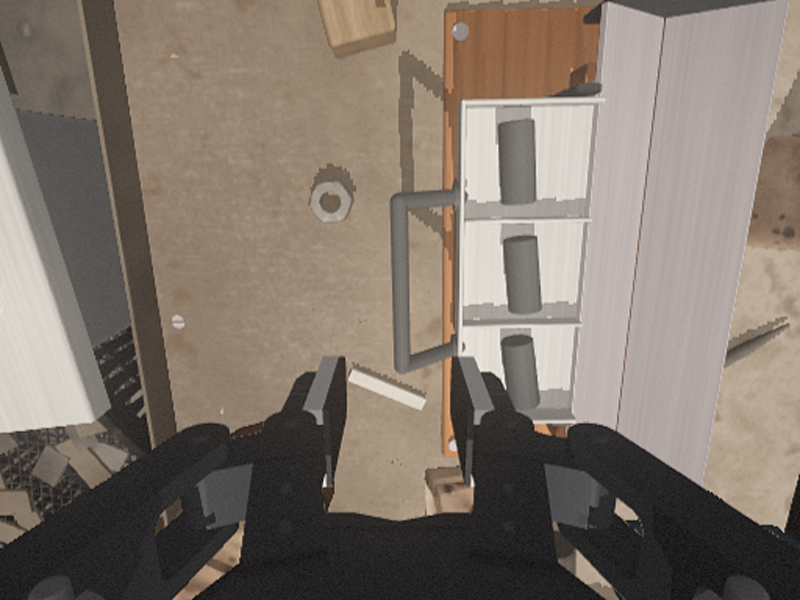

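The handle bar centreline runs (399,200)–(402,364), the fold runs from (664,18) at the plate to (618,425), and the pins are at (517,162), (522,274) and (519,371). The grasp area is clear of obstacles.

```bash
python3 - <<'E'
from h import *
np.set_printoptions(precision=4,suppress=True)
S,D,W,V=[np.load(n+".npz") for n in("scene0","side0","wrist0","wrist1")]
P=(np.array([.67465,0,.40336]),np.array([-2.22022,-2.22033,.00238])); Q=(V["p"],V["r"]); k=.64
print(Q,Ro.from_rotvec(Q[1]).as_matrix())
v=lambda a,b:ray(V,a*k,b*k,Q)
print("hf",tri(ray(W,4.5,175,P),ray(S,184.5,210.5),v(399,200)));print("hn",tri(ray(W,11.5,271,P),ray(S,200,246.8),v(402,366)))
print("bar v z104",plane(v(399,200),.104),plane(v(402,366),.104))
print("plate fold",tri(ray(W,216.8,77.5,P),v(664,18)))
print("fold v",plane(v(664,18),.022),plane(v(618,425),.022))
# pins in tray, z ~.066+.011
print("pins",[plane(v(*p),.077) for p in((517,162),(522,274),(519,371))])
E
```

```text
(array([ 0.4366, -0.0415,  0.405 ]), array([2.3559, 2.077 , 0.0015])) [[ 0.1253  0.9921  0.0013]
 [ 0.9921 -0.1253 -0.    ]
 [ 0.0002  0.0013 -1.    ]]
hf (array([0.4449, 0.0057, 0.1014]), [np.float64(1.5), np.float64(2.8), np.float64(1.4)])
hn (array([ 0.4325, -0.0931,  0.1046]), [np.float64(2.4), np.float64(1.7), np.float64(0.8)])
bar v z104 [0.4438 0.0068 0.104 ] [ 0.433 -0.094  0.104]
plate fold (array([0.6327, 0.0967, 0.0226]), [np.float64(0.3), np.float64(0.3)])
fold v [0.6331 0.0965 0.022 ] [ 0.6029 -0.207   0.022 ]
pins [array([0.5174, 0.0182, 0.077 ]), array([ 0.5167, -0.0518,  0.077 ]), array([ 0.5109, -0.1199,  0.077 ])]
```

```bash
python3 -m jog '[{"dx":-1,"dy":1.2,"dz":15,"ax":0,"ay":0,"az":-0.6},{"dx":-1,"dy":1.1,"dz":15,"ax":0,"ay":0,"az":-0.6},{"dx":0,"dy":0,"dz":20,"ax":0,"ay":0,"az":0},{"dx":0,"dy":0,"dz":20,"ax":0,"ay":0,"az":0},{"dx":0,"dy":0,"dz":20,"ax":0,"ay":0,"az":0},{"dx":0,"dy":0,"dz":15,"ax":0,"ay":0,"az":0},{"dx":0,"dy":0,"dz":15,"ax":0,"ay":0,"az":0},{"dx":0,"dy":0,"dz":10,"ax":0,"ay":0,"az":0},{"dx":0,"dy":0,"dz":10,"ax":0,"ay":0,"az":0},{"dx":0,"dy":0,"dz":5,"ax":0,"ay":0,"az":0},{"dx":0,"dy":0,"dz":0,"ax":0,"ay":0,"az":0},{"dx":0,"dy":0,"dz":0,"ax":0,"ay":0,"az":0}]' && python3 -m jog '[{"dx":0,"dy":0,"dz":0,"ax":0,"ay":0,"az":0},{"dx":0,"dy":0,"dz":0,"ax":0,"ay":0,"az":0},{"dx":0,"dy":0,"dz":0,"ax":0,"ay":0,"az":0},{"dx":0,"dy":0,"dz":0,"ax":0,"ay":0,"az":0},{"dx":0,"dy":0,"dz":0,"ax":0,"ay":0,"az":0},{"dx":0,"dy":0,"dz":0,"ax":0,"ay":0,"az":0},{"dx":0,"dy":0,"dz":0,"ax":0,"ay":0,"az":0},{"dx":0,"dy":0,"dz":0,"ax":0,"ay":0,"az":0}]' 0 25
```

```text
time: 2.5
tool_pos: [0.4385, -0.0438, 0.2598]
tcp_rot: [2.335, 2.102, 0.0]
wrist_force: [0.4, -0.2, 0.3]
width: 0.398
grip_force: 0.0
time: 3.17
tool_pos: [0.438, -0.0438, 0.2605]
tcp_rot: [-2.335, -2.102, 0.0]
wrist_force: [-3.6, -0.4, 6.3]
width: 0.104
grip_force: 24.8
```

```bash
python3 -m jog '[{"dx":0,"dy":0.4,"dz":-1,"ax":0,"ay":0,"az":0},{"dx":0,"dy":0.4,"dz":-1,"ax":0,"ay":0,"az":0},{"dx":0,"dy":0.4,"dz":-1,"ax":0,"ay":0,"az":0},{"dx":0,"dy":0.4,"dz":-1,"ax":0,"ay":0,"az":0},{"dx":0,"dy":0.4,"dz":-1,"ax":0,"ay":0,"az":0},{"dx":0,"dy":0.4,"dz":-1,"ax":0,"ay":0,"az":0},{"dx":0,"dy":0.4,"dz":-1,"ax":0,"ay":0,"az":0},{"dx":0,"dy":0.4,"dz":-1,"ax":0,"ay":0,"az":0},{"dx":0,"dy":0.4,"dz":-1,"ax":0,"ay":0,"az":0},{"dx":0,"dy":0.4,"dz":-1,"ax":0,"ay":0,"az":0},{"dx":0,"dy":0.4,"dz":-1,"ax":0,"ay":0,"az":0},{"dx":0,"dy":0.4,"dz":-1,"ax":0,"ay":0,"az":0},{"dx":0,"dy":0.4,"dz":-1,"ax":0,"ay":0,"az":0},{"dx":0,"dy":0.4,"dz":-1,"ax":0,"ay":0,"az":0},{"dx":0,"dy":0.4,"dz":-1,"ax":0,"ay":0,"az":0},{"dx":0,"dy":0.4,"dz":-1,"ax":0,"ay":0,"az":0},{"dx":0,"dy":0.4,"dz":-1,"ax":0,"ay":0,"az":0},{"dx":0,"dy":0.4,"dz":-1,"ax":0,"ay":0,"az":0},{"dx":0,"dy":0.4,"dz":-1,"ax":0,"ay":0,"az":0},{"dx":0,"dy":0.4,"dz":-1,"ax":0,"ay":0,"az":0}]' && python3 - <<'E'
from workcell import optics
import cv2
cv2.imwrite("pics/s1.png",optics.read_camera("scene")["img"][150:310,165:365,::-1])
E
```

```text
time: 4.83
tool_pos: [0.446, -0.0446, 0.2799]
tcp_rot: [-2.334, -2.102, 0.001]
wrist_force: [-5.3, -1.4, -0.5]
width: 0.103
grip_force: 24.3
```

```bash
python3 -m jog '[{"dx":0,"dy":0.6,"dz":-0.9,"ax":0,"ay":0,"az":0},{"dx":0,"dy":0.6,"dz":-0.9,"ax":0,"ay":0,"az":0},{"dx":0,"dy":0.6,"dz":-0.9,"ax":0,"ay":0,"az":0},{"dx":0,"dy":0.6,"dz":-0.9,"ax":0,"ay":0,"az":0},{"dx":0,"dy":0.6,"dz":-0.9,"ax":0,"ay":0,"az":0},{"dx":0,"dy":0.6,"dz":-0.9,"ax":0,"ay":0,"az":0},{"dx":0,"dy":0.6,"dz":-0.9,"ax":0,"ay":0,"az":0},{"dx":0,"dy":0.6,"dz":-0.9,"ax":0,"ay":0,"az":0},{"dx":0,"dy":0.6,"dz":-0.9,"ax":0,"ay":0,"az":0},{"dx":0,"dy":0.6,"dz":-0.9,"ax":0,"ay":0,"az":0},{"dx":0,"dy":0.6,"dz":-0.9,"ax":0,"ay":0,"az":0},{"dx":0,"dy":0.6,"dz":-0.9,"ax":0,"ay":0,"az":0},{"dx":0,"dy":0.6,"dz":-0.9,"ax":0,"ay":0,"az":0},{"dx":0,"dy":0.6,"dz":-0.9,"ax":0,"ay":0,"az":0},{"dx":0,"dy":0.6,"dz":-0.9,"ax":0,"ay":0,"az":0},{"dx":0,"dy":0.6,"dz":-0.9,"ax":0,"ay":0,"az":0},{"dx":0,"dy":0.6,"dz":-0.9,"ax":0,"ay":0,"az":0},{"dx":0,"dy":0.6,"dz":-0.9,"ax":0,"ay":0,"az":0},{"dx":0,"dy":0.6,"dz":-0.9,"ax":0,"ay":0,"az":0},{"dx":0,"dy":0.6,"dz":-0.9,"ax":0,"ay":0,"az":0}]' && python3 -m jog '[{"dx":0,"dy":0.7,"dz":-0.8,"ax":0,"ay":0,"az":0},{"dx":0,"dy":0.7,"dz":-0.8,"ax":0,"ay":0,"az":0},{"dx":0,"dy":0.7,"dz":-0.8,"ax":0,"ay":0,"az":0},{"dx":0,"dy":0.7,"dz":-0.8,"ax":0,"ay":0,"az":0},{"dx":0,"dy":0.7,"dz":-0.8,"ax":0,"ay":0,"az":0},{"dx":0,"dy":0.7,"dz":-0.8,"ax":0,"ay":0,"az":0},{"dx":0,"dy":0.7,"dz":-0.8,"ax":0,"ay":0,"az":0},{"dx":0,"dy":0.7,"dz":-0.8,"ax":0,"ay":0,"az":0},{"dx":0,"dy":0.7,"dz":-0.8,"ax":0,"ay":0,"az":0},{"dx":0,"dy":0.7,"dz":-0.8,"ax":0,"ay":0,"az":0},{"dx":0,"dy":0.7,"dz":-0.8,"ax":0,"ay":0,"az":0},{"dx":0,"dy":0.7,"dz":-0.8,"ax":0,"ay":0,"az":0},{"dx":0,"dy":0.7,"dz":-0.7,"ax":0,"ay":0,"az":0},{"dx":0,"dy":0.7,"dz":-0.7,"ax":0,"ay":0,"az":0},{"dx":0,"dy":0,"dz":0,"ax":0,"ay":0,"az":0},{"dx":0,"dy":0,"dz":0,"ax":0,"ay":0,"az":0},{"dx":0,"dy":0,"dz":0,"ax":0,"ay":0,"az":0},{"dx":0,"dy":0,"dz":0,"ax":0,"ay":0,"az":0},{"dx":0,"dy":0,"dz":0,"ax":0,"ay":0,"az":0},{"dx":0,"dy":0,"dz":0,"ax":0,"ay":0,"az":0}]' && python3 - <<'E'
from workcell import optics
import cv2,numpy as np
a=optics.read_camera("scene")["img"][150:310,165:365,::-1];b=optics.read_camera("side")["img"][160:310,165:365,::-1]
o=np.zeros((600,800,3),np.uint8);o[:320,:400]=cv2.resize(a,(400,320));o[:300,400:]=cv2.resize(b,(400,300));o[320:560,:300]=cv2.resize(cv2.imread("pics/s1.png"),(300,240))
cv2.imwrite("pics/s2.png",o)
E
```

```text
time: 6.55
tool_pos: [0.4572, -0.0458, 0.2979]
tcp_rot: [-2.333, -2.101, 0.003]
wrist_force: [-8.4, -0.8, 3.8]
width: 0.103
grip_force: 24.4
time: 8.22
tool_pos: [0.4673, -0.0469, 0.3096]
tcp_rot: [-2.334, -2.101, 0.002]
wrist_force: [-9.2, 1.5, 6.5]
width: 0.103
grip_force: 25.0
```

View pics/s2.png

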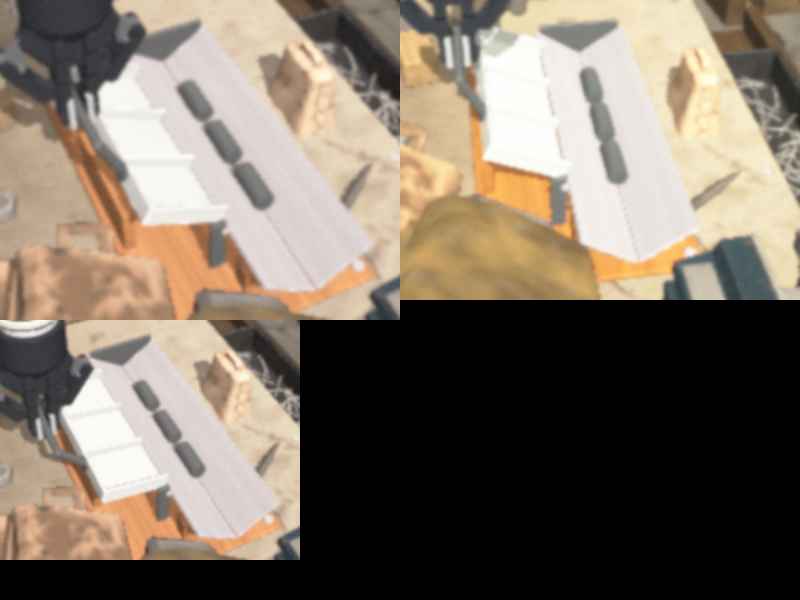

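All three pins lie in the fold (scene crop: (195,100), (222,142), (252,186)). Next I lower the tray along the same arc.

```bash
python3 -m jog '[{"dx":0,"dy":-0.7,"dz":0.7,"ax":0,"ay":0,"az":0},{"dx":0,"dy":-0.7,"dz":0.7,"ax":0,"ay":0,"az":0},{"dx":0,"dy":-0.7,"dz":0.8,"ax":0,"ay":0,"az":0},{"dx":0,"dy":-0.7,"dz":0.8,"ax":0,"ay":0,"az":0},{"dx":0,"dy":-0.7,"dz":0.8,"ax":0,"ay":0,"az":0},{"dx":0,"dy":-0.7,"dz":0.8,"ax":0,"ay":0,"az":0},{"dx":0,"dy":-0.7,"dz":0.8,"ax":0,"ay":0,"az":0},{"dx":0,"dy":-0.7,"dz":0.8,"ax":0,"ay":0,"az":0},{"dx":0,"dy":-0.7,"dz":0.8,"ax":0,"ay":0,"az":0},{"dx":0,"dy":-0.7,"dz":0.8,"ax":0,"ay":0,"az":0},{"dx":0,"dy":-0.7,"dz":0.8,"ax":0,"ay":0,"az":0},{"dx":0,"dy":-0.7,"dz":0.8,"ax":0,"ay":0,"az":0},{"dx":0,"dy":-0.7,"dz":0.8,"ax":0,"ay":0,"az":0},{"dx":0,"dy":-0.7,"dz":0.8,"ax":0,"ay":0,"az":0}]' && python3 -m jog '[{"dx":0,"dy":-0.6,"dz":0.9,"ax":0,"ay":0,"az":0},{"dx":0,"dy":-0.6,"dz":0.9,"ax":0,"ay":0,"az":0},{"dx":0,"dy":-0.6,"dz":0.9,"ax":0,"ay":0,"az":0},{"dx":0,"dy":-0.6,"dz":0.9,"ax":0,"ay":0,"az":0},{"dx":0,"dy":-0.6,"dz":0.9,"ax":0,"ay":0,"az":0},{"dx":0,"dy":-0.6,"dz":0.9,"ax":0,"ay":0,"az":0},{"dx":0,"dy":-0.6,"dz":0.9,"ax":0,"ay":0,"az":0},{"dx":0,"dy":-0.6,"dz":0.9,"ax":0,"ay":0,"az":0},{"dx":0,"dy":-0.6,"dz":0.9,"ax":0,"ay":0,"az":0},{"dx":0,"dy":-0.6,"dz":0.9,"ax":0,"ay":0,"az":0},{"dx":0,"dy":-0.6,"dz":0.9,"ax":0,"ay":0,"az":0},{"dx":0,"dy":-0.6,"dz":0.9,"ax":0,"ay":0,"az":0},{"dx":0,"dy":-0.6,"dz":0.9,"ax":0,"ay":0,"az":0},{"dx":0,"dy":-0.6,"dz":0.9,"ax":0,"ay":0,"az":0},{"dx":0,"dy":-0.6,"dz":0.9,"ax":0,"ay":0,"az":0},{"dx":0,"dy":-0.6,"dz":0.9,"ax":0,"ay":0,"az":0},{"dx":0,"dy":-0.6,"dz":0.9,"ax":0,"ay":0,"az":0},{"dx":0,"dy":-0.6,"dz":0.9,"ax":0,"ay":0,"az":0},{"dx":0,"dy":-0.6,"dz":0.9,"ax":0,"ay":0,"az":0},{"dx":0,"dy":-0.6,"dz":0.9,"ax":0,"ay":0,"az":0}]' && python3 -m jog '[{"dx":0,"dy":-0.4,"dz":1,"ax":0,"ay":0,"az":0},{"dx":0,"dy":-0.4,"dz":1,"ax":0,"ay":0,"az":0},{"dx":0,"dy":-0.4,"dz":1,"ax":0,"ay":0,"az":0},{"dx":0,"dy":-0.4,"dz":1,"ax":0,"ay":0,"az":0},{"dx":0,"dy":-0.4,"dz":1,"ax":0,"ay":0,"az":0},{"dx":0,"dy":-0.4,"dz":1,"ax":0,"ay":0,"az":0},{"dx":0,"dy":-0.4,"dz":1,"ax":0,"ay":0,"az":0},{"dx":0,"dy":-0.4,"dz":1,"ax":0,"ay":0,"az":0},{"dx":0,"dy":-0.4,"dz":1,"ax":0,"ay":0,"az":0},{"dx":0,"dy":-0.4,"dz":1,"ax":0,"ay":0,"az":0},{"dx":0,"dy":-0.4,"dz":1,"ax":0,"ay":0,"az":0},{"dx":0,"dy":-0.4,"dz":1,"ax":0,"ay":0,"az":0},{"dx":0,"dy":-0.4,"dz":1,"ax":0,"ay":0,"az":0},{"dx":0,"dy":-0.4,"dz":1,"ax":0,"ay":0,"az":0},{"dx":0,"dy":-0.4,"dz":1,"ax":0,"ay":0,"az":0},{"dx":0,"dy":-0.4,"dz":1,"ax":0,"ay":0,"az":0},{"dx":0,"dy":-0.4,"dz":1,"ax":0,"ay":0,"az":0},{"dx":0,"dy":0,"dz":0,"ax":0,"ay":0,"az":0},{"dx":0,"dy":0,"dz":0,"ax":0,"ay":0,"az":0}]'
```

```text
time: 9.48
tool_pos: [0.4579, -0.0458, 0.2986]
tcp_rot: [-2.334, -2.102, 0.0]
wrist_force: [-7.6, 0.5, 5.2]
width: 0.104
grip_force: 25.0
time: 11.15
tool_pos: [0.4464, -0.0446, 0.2804]
tcp_rot: [2.334, 2.102, 0.001]
wrist_force: [-4.5, -0.1, 1.8]
width: 0.1
grip_force: 25.1
time: 12.73
tool_pos: [0.4391, -0.0439, 0.2628]
tcp_rot: [-2.334, -2.102, 0.001]
wrist_force: [-5.2, 0.0, 0.2]
width: 0.105
grip_force: 25.3
```

```bash
python3 -m jog '[{"dx":0,"dy":-0.2,"dz":0.5,"ax":0,"ay":0,"az":0},{"dx":0,"dy":-0.2,"dz":0.5,"ax":0,"ay":0,"az":0},{"dx":0,"dy":-0.2,"dz":0.5,"ax":0,"ay":0,"az":0},{"dx":0,"dy":-0.2,"dz":0.5,"ax":0,"ay":0,"az":0},{"dx":0,"dy":0,"dz":0,"ax":0,"ay":0,"az":0},{"dx":0,"dy":0,"dz":0,"ax":0,"ay":0,"az":0}]' && python3 -m jog '[{"dx":0,"dy":-0.2,"dz":0.5,"ax":0,"ay":0,"az":0},{"dx":0,"dy":-0.2,"dz":0.5,"ax":0,"ay":0,"az":0},{"dx":0,"dy":0,"dz":0,"ax":0,"ay":0,"az":0},{"dx":0,"dy":0,"dz":0,"ax":0,"ay":0,"az":0}]'
```

```text
time: 13.23
tool_pos: [0.4384, -0.0438, 0.2609]
tcp_rot: [-2.335, -2.102, 0.0]
wrist_force: [-5.6, -0.3, 0.5]
width: 0.107
grip_force: 25.4
time: 13.57
tool_pos: [0.4381, -0.0438, 0.2599]
tcp_rot: [-2.335, -2.102, 0.0]
wrist_force: [-5.2, -0.5, 1.4]
width: 0.101
grip_force: 25.4
```

```bash
for i in 1; do python3 -m jog '[{"dx":0,"dy":-0.1,"dz":0.4,"ax":0,"ay":0,"az":0},{"dx":0,"dy":-0.1,"dz":0.4,"ax":0,"ay":0,"az":0},{"dx":0,"dy":0,"dz":0,"ax":0,"ay":0,"az":0},{"dx":0,"dy":0,"dz":0,"ax":0,"ay":0,"az":0}]'; done; python3 -m jog '[{"dx":0,"dy":-0.1,"dz":0.4,"ax":0,"ay":0,"az":0},{"dx":0,"dy":-0.1,"dz":0.4,"ax":0,"ay":0,"az":0},{"dx":0,"dy":0,"dz":0,"ax":0,"ay":0,"az":0},{"dx":0,"dy":0,"dz":0,"ax":0,"ay":0,"az":0}]'
```

```text
time: 13.9
tool_pos: [0.4381, -0.0438, 0.2597]
tcp_rot: [-2.335, -2.102, -0.0]
wrist_force: [-7.2, -0.4, 4.0]
width: 0.105
grip_force: 25.7
time: 14.23
tool_pos: [0.438, -0.0438, 0.2595]
tcp_rot: [2.334, 2.102, 0.0]
wrist_force: [-8.6, 0.6, 10.0]
width: 0.103
grip_force: 26.2
```

```bash
python3 -m jog '[{"dx":0,"dy":0,"dz":0,"ax":0,"ay":0,"az":0},{"dx":0,"dy":0,"dz":0,"ax":0,"ay":0,"az":0},{"dx":0,"dy":0,"dz":0,"ax":0,"ay":0,"az":0},{"dx":0,"dy":0,"dz":0,"ax":0,"ay":0,"az":0},{"dx":0,"dy":0,"dz":0,"ax":0,"ay":0,"az":0},{"dx":0,"dy":0,"dz":-5,"ax":0,"ay":0,"az":0},{"dx":0,"dy":0,"dz":-15,"ax":0,"ay":0,"az":0},{"dx":0,"dy":0,"dz":-20,"ax":0,"ay":0,"az":0},{"dx":0,"dy":0,"dz":-20,"ax":0,"ay":0,"az":0},{"dx":0,"dy":0,"dz":-20,"ax":0,"ay":0,"az":0},{"dx":0,"dy":0,"dz":-20,"ax":0,"ay":0,"az":0},{"dx":0,"dy":0,"dz":-20,"ax":0,"ay":0,"az":0},{"dx":0,"dy":0,"dz":-20,"ax":0,"ay":0,"az":0}]' 0.4 && python3 -m jog '[{"dx":-15.5,"dy":18,"dz":0,"ax":0,"ay":0,"az":0},{"dx":-15.5,"dy":18,"dz":0,"ax":0,"ay":0,"az":0},{"dx":-15.5,"dy":18,"dz":0,"ax":0,"ay":0,"az":0},{"dx":-15.5,"dy":18,"dz":0,"ax":0,"ay":0,"az":0},{"dx":-15.5,"dy":18,"dz":0,"ax":0,"ay":0,"az":0},{"dx":-15.5,"dy":18,"dz":0,"ax":0,"ay":0,"az":0},{"dx":-15.5,"dy":18,"dz":0,"ax":0,"ay":0,"az":0},{"dx":-15.5,"dy":18,"dz":0,"ax":0,"ay":0,"az":0},{"dx":-15.5,"dy":18,"dz":0,"ax":0,"ay":0,"az":0},{"dx":-15.5,"dy":18,"dz":0,"ax":0,"ay":0,"az":0}]' 0 && python3 -m jog '[{"dx":0,"dy":0,"dz":0,"ax":0,"ay":0,"az":-6},{"dx":0,"dy":0,"dz":0,"ax":0,"ay":0,"az":-6},{"dx":0,"dy":0,"dz":0,"ax":0,"ay":0,"az":-6},{"dx":0,"dy":0,"dz":0,"ax":0,"ay":0,"az":-6},{"dx":0,"dy":0,"dz":0,"ax":0,"ay":0,"az":-6},{"dx":0,"dy":0,"dz":0,"ax":0,"ay":0,"az":-6},{"dx":0,"dy":0,"dz":0,"ax":0,"ay":0,"az":-6},{"dx":0,"dy":0,"dz":0,"ax":0,"ay":0,"az":-6},{"dx":0,"dy":0,"dz":0,"ax":0,"ay":0,"az":-6},{"dx":0,"dy":0,"dz":0,"ax":0,"ay":0,"az":-6},{"dx":0,"dy":0,"dz":0,"ax":0,"ay":0,"az":-6},{"dx":0,"dy":0,"dz":0,"ax":0,"ay":0,"az":-6},{"dx":0,"dy":0,"dz":0,"ax":0,"ay":0,"az":-6},{"dx":0,"dy":0,"dz":0,"ax":0,"ay":0,"az":-6},{"dx":0,"dy":0,"dz":0,"ax":0,"ay":0,"az":-6},{"dx":0,"dy":0,"dz":0,"ax":0,"ay":0,"az":0},{"dx":0,"dy":0,"dz":0,"ax":0,"ay":0,"az":0}]' && python3 - <<'E'
from workcell import bot, optics
import cv2, numpy as np
from scipy.spatial.transform import Rotation as Ro
s=bot.read_state(); c=optics.read_camera("wrist"); np.savez("wrist2.npz",p=s["tool_pos"],r=s["tcp_rot"],**c); print(s["q"]); print(Ro.from_rotvec(s["tcp_rot"]).as_matrix().round(4))
cs=optics.read_camera("scene")["img"]
o=np.zeros((600,800,3),np.uint8); o[:384,:512]=c["img"][:,:,::-1]; o[384:600,:400]=cs[150:366:1,100:500,::-1]
d=optics.read_camera("side")["img"]; o[384:600,400:800]=d[150:366,100:500,::-1]
cv2.imwrite("pics/w2.png",o)
E
```

```text
time: 15.32
tool_pos: [0.4376, -0.0437, 0.3994]
tcp_rot: [2.334, 2.102, 0.001]
wrist_force: [-0.4, 0.5, -0.2]
width: 0.398
grip_force: 0.0
time: 16.15
tool_pos: [0.6013, -0.2176, 0.3982]
tcp_rot: [-2.335, -2.102, -0.0]
wrist_force: [0.9, 1.0, 0.0]
width: -0.001
grip_force: 0.0
time: 17.57
tool_pos: [0.6006, -0.2167, 0.3982]
tcp_rot: [0.169, 3.137, -0.0]
wrist_force: [0.0, -0.0, 0.5]
width: 0.001
grip_force: 0.0
[-3.85322913e-01  1.99637653e-01  1.69429847e+00  9.23021638e-06
  1.24755333e+00 -1.84852264e+00]
[[-9.942e-01  1.074e-01  1.000e-04]
 [ 1.074e-01  9.942e-01 -0.000e+00]
 [-1.000e-04 -0.000e+00 -1.000e+00]]
```

View pics/w2.png

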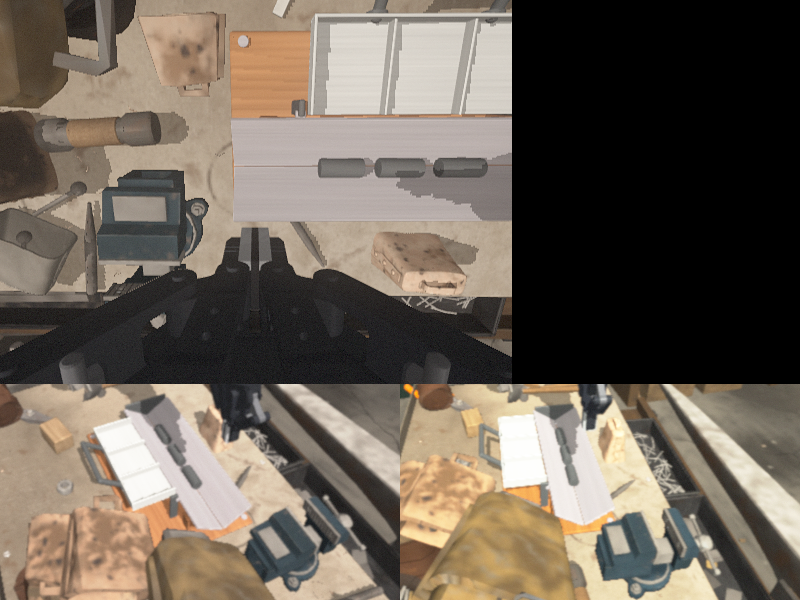

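The tray is back on its rest and the pins lie in the fold, the nearest pin's end at (318,168), with gaps at about columns 370 and 430. The open end is at (232,166), the fold at row 165, and the vise is left of column 207.

```bash
python3 - <<'E'
from h import *
np.set_printoptions(precision=1,suppress=True)
V=np.load("wrist2.npz");Q=(V["p"],V["r"]);a=.104
o=np.array([.6174,-.0527]);ex=np.array([np.cos(a),-np.sin(a)]);ey=np.array([np.sin(a),np.cos(a)])
def t(u,v,z): p=plane(ray(V,u,v,Q),z)[:2]-o; return 1e3*np.array([p@ex,p@ey])
print("tcp",1e3*np.array([(Q[0][:2]-o)@ex,(Q[0][:2]-o)@ey]))
for n,u,v,z in [("open",233,166,.022),("fold r",505,165,.022),("fold l",300,166,.022),("pin near",318,168,.035),("p2l",375,168,.035),("p3l",433,168,.035),("p3r",488,168,.035),("vise",207,215,.08),("vise0",207,215,.0),("viseTop",185,175,.1)]: print(n,t(u,v,z))
E
```

```text
tcp [   0.3 -164.9]
open [   0.2 -190.3]
fold r [  0.3 125.6]
fold l [   0.5 -112.4]
pin near [  0.3 -94.1]
p2l [  0.5 -30.2]
p3l [ 0.8 34.8]
p3r [ 1.  96.4]
vise [  39.1 -213.6]
vise0 [  69.  -227.1]
viseTop [  -7.2 -228.4]
```

```bash
python3 -m jog '[{"dx":0,"dy":17,"dz":0,"ax":0,"ay":0,"az":0},{"dx":0,"dy":18,"dz":10,"ax":0,"ay":0,"az":0},{"dx":0,"dy":0,"dz":20,"ax":0,"ay":0,"az":0},{"dx":0,"dy":0,"dz":20,"ax":0,"ay":0,"az":0},{"dx":0,"dy":0,"dz":20,"ax":0,"ay":0,"az":0},{"dx":0,"dy":0,"dz":20,"ax":0,"ay":0,"az":0},{"dx":0,"dy":0,"dz":20,"ax":0,"ay":0,"az":0},{"dx":0,"dy":0,"dz":20,"ax":0,"ay":0,"az":0},{"dx":0,"dy":0,"dz":20,"ax":0,"ay":0,"az":0},{"dx":0,"dy":0,"dz":15,"ax":0,"ay":0,"az":0},{"dx":0,"dy":0,"dz":10,"ax":0,"ay":0,"az":0},{"dx":0,"dy":0,"dz":5,"ax":0,"ay":0,"az":0},{"dx":0,"dy":0,"dz":3,"ax":0,"ay":0,"az":0},{"dx":0,"dy":0,"dz":0,"ax":0,"ay":0,"az":0}]' && python3 -m jog '[{"dx":0,"dy":0,"dz":2,"ax":0,"ay":0,"az":0},{"dx":0,"dy":0,"dz":2,"ax":0,"ay":0,"az":0},{"dx":0,"dy":0,"dz":2,"ax":0,"ay":0,"az":0},{"dx":0,"dy":0,"dz":2,"ax":0,"ay":0,"az":0},{"dx":0,"dy":0,"dz":0,"ax":0,"ay":0,"az":0},{"dx":0,"dy":0,"dz":0,"ax":0,"ay":0,"az":0}]'
```

```text
time: 18.88
tool_pos: [0.6043, -0.1819, 0.2151]
tcp_rot: [0.165, 3.137, -0.0]
wrist_force: [0.4, 0.5, -0.0]
width: -0.001
grip_force: 0.0
time: 19.38
tool_pos: [0.6041, -0.1819, 0.207]
tcp_rot: [-0.164, -3.137, -0.0]
wrist_force: [0.3, 0.3, 0.0]
width: -0.0
grip_force: 0.0
```

```bash
python3 -m jog '[{"dx":0,"dy":0,"dz":1.5,"ax":0,"ay":0,"az":0},{"dx":0,"dy":2,"dz":0,"ax":0,"ay":0,"az":0},{"dx":0,"dy":3,"dz":0,"ax":0,"ay":0,"az":0},{"dx":0,"dy":3,"dz":0,"ax":0,"ay":0,"az":0},{"dx":0,"dy":3,"dz":0,"ax":0,"ay":0,"az":0},{"dx":0,"dy":3,"dz":0,"ax":0,"ay":0,"az":0},{"dx":0,"dy":2,"dz":0,"ax":0,"ay":0,"az":0},{"dx":0,"dy":2,"dz":0,"ax":0,"ay":0,"az":0},{"dx":0,"dy":2,"dz":0,"ax":0,"ay":0,"az":0},{"dx":0,"dy":2,"dz":0,"ax":0,"ay":0,"az":0},{"dx":0,"dy":2,"dz":0,"ax":0,"ay":0,"az":0},{"dx":0,"dy":2,"dz":0,"ax":0,"ay":0,"az":0},{"dx":0,"dy":2,"dz":0,"ax":0,"ay":0,"az":0},{"dx":0,"dy":2,"dz":0,"ax":0,"ay":0,"az":0},{"dx":0,"dy":2,"dz":0,"ax":0,"ay":0,"az":0},{"dx":0,"dy":2,"dz":0,"ax":0,"ay":0,"az":0},{"dx":0,"dy":2,"dz":0,"ax":0,"ay":0,"az":0},{"dx":0,"dy":2,"dz":0,"ax":0,"ay":0,"az":0},{"dx":0,"dy":2,"dz":0,"ax":0,"ay":0,"az":0},{"dx":0,"dy":2,"dz":0,"ax":0,"ay":0,"az":0}]' && python3 -m jog '[{"dx":0,"dy":2.5,"dz":0,"ax":0,"ay":0,"az":0},{"dx":0,"dy":2.5,"dz":0,"ax":0,"ay":0,"az":0},{"dx":0,"dy":2.5,"dz":0,"ax":0,"ay":0,"az":0},{"dx":0,"dy":2.5,"dz":0,"ax":0,"ay":0,"az":0},{"dx":0,"dy":2.5,"dz":0,"ax":0,"ay":0,"az":0},{"dx":0,"dy":2.5,"dz":0,"ax":0,"ay":0,"az":0},{"dx":0,"dy":2.5,"dz":0,"ax":0,"ay":0,"az":0},{"dx":0,"dy":2.5,"dz":0,"ax":0,"ay":0,"az":0},{"dx":0,"dy":2.5,"dz":0,"ax":0,"ay":0,"az":0},{"dx":0,"dy":2.5,"dz":0,"ax":0,"ay":0,"az":0}]'
```

```text
time: 21.05
tool_pos: [0.6086, -0.14, 0.2056]
tcp_rot: [0.164, 3.137, -0.0]
wrist_force: [-0.2, -0.7, 0.1]
width: -0.0
grip_force: 0.3
time: 21.88
tool_pos: [0.6112, -0.115, 0.2056]
tcp_rot: [0.164, 3.137, -0.0]
wrist_force: [0.6, -0.8, 0.4]
width: -0.003
grip_force: 0.4
```

```bash
python3 - <<'E'
from workcell import bot, optics
import cv2, numpy as np
c=optics.read_camera("wrist");o=np.zeros((384,800,3),np.uint8); o[:,:512]=c["img"][:,:,::-1]
cs=optics.read_camera("scene")["img"]; o[:320,512:]=cv2.resize(cs[160:320,221:365,::-1],(288,320))
cv2.imwrite("pics/w3.png",o)
E
```

```text
(no output)
```

View pics/w3.png

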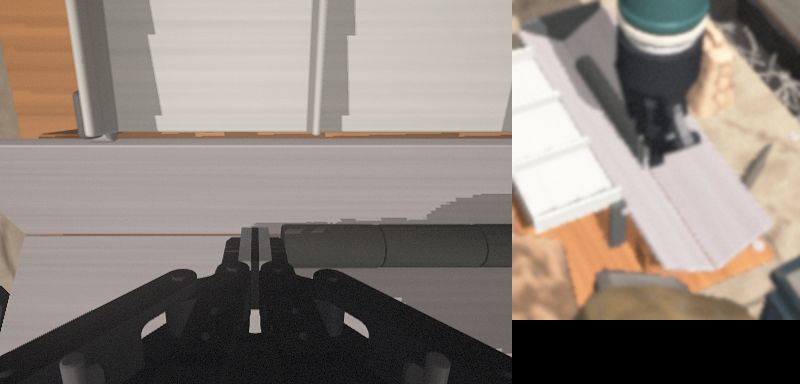

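The fingers are on the fold and the pins already touch in a straight row, joints at (385,245) and (485,245). I keep pushing towards the plate.

```bash
python3 -m jog '[{"dx":0,"dy":2,"dz":0,"ax":0,"ay":0,"az":0},{"dx":0,"dy":2,"dz":0,"ax":0,"ay":0,"az":0},{"dx":0,"dy":2,"dz":0,"ax":0,"ay":0,"az":0},{"dx":0,"dy":2,"dz":0,"ax":0,"ay":0,"az":0},{"dx":0,"dy":2,"dz":0,"ax":0,"ay":0,"az":0},{"dx":0,"dy":2,"dz":0,"ax":0,"ay":0,"az":0},{"dx":0,"dy":2,"dz":0,"ax":0,"ay":0,"az":0},{"dx":0,"dy":2,"dz":0,"ax":0,"ay":0,"az":0},{"dx":0,"dy":2,"dz":0,"ax":0,"ay":0,"az":0},{"dx":0,"dy":2,"dz":0,"ax":0,"ay":0,"az":0},{"dx":0,"dy":2,"dz":0,"ax":0,"ay":0,"az":0},{"dx":0,"dy":2,"dz":0,"ax":0,"ay":0,"az":0},{"dx":0,"dy":2,"dz":0,"ax":0,"ay":0,"az":0},{"dx":0,"dy":2,"dz":0,"ax":0,"ay":0,"az":0},{"dx":0,"dy":2,"dz":0,"ax":0,"ay":0,"az":0},{"dx":0,"dy":2,"dz":0,"ax":0,"ay":0,"az":0},{"dx":0,"dy":2,"dz":0,"ax":0,"ay":0,"az":0},{"dx":0,"dy":2,"dz":0,"ax":0,"ay":0,"az":0},{"dx":0,"dy":2,"dz":0,"ax":0,"ay":0,"az":0},{"dx":0,"dy":2,"dz":0,"ax":0,"ay":0,"az":0}]' && python3 -m jog '[{"dx":0,"dy":1,"dz":0,"ax":0,"ay":0,"az":0},{"dx":0,"dy":1,"dz":0,"ax":0,"ay":0,"az":0},{"dx":0,"dy":1,"dz":0,"ax":0,"ay":0,"az":0},{"dx":0,"dy":1,"dz":0,"ax":0,"ay":0,"az":0},{"dx":0,"dy":1,"dz":0,"ax":0,"ay":0,"az":0},{"dx":0,"dy":1,"dz":0,"ax":0,"ay":0,"az":0},{"dx":0,"dy":1,"dz":0,"ax":0,"ay":0,"az":0},{"dx":0,"dy":1,"dz":0,"ax":0,"ay":0,"az":0}]'
```

```text
time: 23.65
tool_pos: [0.6154, -0.0753, 0.2055]
tcp_rot: [-0.164, -3.137, -0.0]
wrist_force: [-0.7, 0.1, 0.1]
width: 0.004
grip_force: 0.3
time: 24.32
tool_pos: [0.6162, -0.0675, 0.2056]
tcp_rot: [0.164, 3.137, -0.0]
wrist_force: [-0.2, -1.3, 0.4]
width: -0.0
grip_force: 0.4
```

```bash
python3 -m jog '[{"dx":0,"dy":1,"dz":0,"ax":0,"ay":0,"az":0},{"dx":0,"dy":1,"dz":0,"ax":0,"ay":0,"az":0},{"dx":0,"dy":1,"dz":0,"ax":0,"ay":0,"az":0},{"dx":0,"dy":1,"dz":0,"ax":0,"ay":0,"az":0},{"dx":0,"dy":0.5,"dz":0,"ax":0,"ay":0,"az":0}]' && python3 -m jog '[{"dx":0,"dy":0.5,"dz":0,"ax":0,"ay":0,"az":0},{"dx":0,"dy":0.5,"dz":0,"ax":0,"ay":0,"az":0},{"dx":0,"dy":0.5,"dz":0,"ax":0,"ay":0,"az":0},{"dx":0,"dy":0.5,"dz":0,"ax":0,"ay":0,"az":0}]'
```

```text
time: 24.73
tool_pos: [0.6167, -0.0629, 0.2056]
tcp_rot: [-0.164, -3.137, -0.0]
wrist_force: [0.1, -0.7, 0.2]
width: 0.0
grip_force: 0.4
time: 25.07
tool_pos: [0.6169, -0.061, 0.2056]
tcp_rot: [0.164, 3.137, -0.0]
wrist_force: [0.0, -0.7, -0.2]
width: -0.003
grip_force: 0.4
```

```bash
python3 -m jog '[{"dx":0,"dy":0.5,"dz":0,"ax":0,"ay":0,"az":0},{"dx":0,"dy":0.5,"dz":0,"ax":0,"ay":0,"az":0},{"dx":0,"dy":0.5,"dz":0,"ax":0,"ay":0,"az":0},{"dx":0,"dy":0.5,"dz":0,"ax":0,"ay":0,"az":0}]'
```

```text
time: 25.4
tool_pos: [0.6171, -0.0592, 0.2056]
tcp_rot: [0.164, 3.137, -0.001]
wrist_force: [-0.9, -2.6, -0.3]
width: -0.002
grip_force: 1.5
```

```bash
python3 -m jog '[{"dx":0,"dy":0.3,"dz":0,"ax":0,"ay":0,"az":0},{"dx":0,"dy":0.3,"dz":0,"ax":0,"ay":0,"az":0},{"dx":0,"dy":0,"dz":0,"ax":0,"ay":0,"az":0},{"dx":0,"dy":0,"dz":0,"ax":0,"ay":0,"az":0}]'
```

```text
time: 25.73
tool_pos: [0.6171, -0.059, 0.2056]
tcp_rot: [-0.164, -3.137, 0.002]
wrist_force: [-0.5, -5.7, 0.5]
width: -0.0
grip_force: 2.6
```

```bash
python3 -m jog '[{"dx":0,"dy":0.3,"dz":0,"ax":0,"ay":0,"az":0},{"dx":0,"dy":0.2,"dz":0,"ax":0,"ay":0,"az":0},{"dx":0,"dy":0,"dz":0,"ax":0,"ay":0,"az":0},{"dx":0,"dy":0,"dz":0,"ax":0,"ay":0,"az":0}]' && python3 -m jog '[{"dx":0,"dy":-0.5,"dz":0,"ax":0,"ay":0,"az":0},{"dx":0,"dy":-0.5,"dz":0,"ax":0,"ay":0,"az":0},{"dx":0,"dy":-0.5,"dz":0,"ax":0,"ay":0,"az":0},{"dx":0,"dy":-2,"dz":0,"ax":0,"ay":0,"az":0},{"dx":0,"dy":-5,"dz":0,"ax":0,"ay":0,"az":0},{"dx":0,"dy":-10,"dz":0,"ax":0,"ay":0,"az":0},{"dx":0,"dy":-10,"dz":0,"ax":0,"ay":0,"az":0},{"dx":0,"dy":0,"dz":-10,"ax":0,"ay":0,"az":0},{"dx":0,"dy":0,"dz":-20,"ax":0,"ay":0,"az":0},{"dx":0,"dy":0,"dz":-20,"ax":0,"ay":0,"az":0},{"dx":0,"dy":10,"dz":-20,"ax":0,"ay":0,"az":0},{"dx":0,"dy":10,"dz":-20,"ax":0,"ay":0,"az":0},{"dx":0,"dy":10,"dz":-20,"ax":0,"ay":0,"az":0},{"dx":0,"dy":10,"dz":-20,"ax":0,"ay":0,"az":0},{"dx":0,"dy":10,"dz":-20,"ax":0,"ay":0,"az":0},{"dx":0,"dy":0,"dz":-10,"ax":0,"ay":0,"az":0},{"dx":0,"dy":0,"dz":0,"ax":0,"ay":0,"az":0},{"dx":0,"dy":0,"dz":0,"ax":0,"ay":0,"az":0}]' && python3 - <<'E'
from workcell import bot, optics
import cv2, numpy as np
s=bot.read_state(); c=optics.read_camera("wrist"); np.savez("wrist3.npz",p=s["tool_pos"],r=s["tcp_rot"],**c)
o=np.zeros((600,800,3),np.uint8); o[:384,:512]=c["img"][:,:,::-1]
o[384:584,:800]=cv2.resize(c["img"][110:190,150:470,::-1],(800,200),interpolation=cv2.INTER_CUBIC)
cs=optics.read_camera("scene")["img"]; o[:320,512:]=cv2.resize(cs[160:320,175:319,::-1],(288,320))
cv2.imwrite("pics/w4.png",o)
E
```

```text
time: 26.07
tool_pos: [0.6172, -0.0589, 0.2056]
tcp_rot: [-0.164, -3.137, 0.002]
wrist_force: [-0.5, -6.3, 0.7]
width: -0.001
grip_force: 3.3
time: 27.57
tool_pos: [0.6195, -0.037, 0.3663]
tcp_rot: [0.164, 3.136, -0.0]
wrist_force: [0.5, 0.5, 0.6]
width: -0.002
grip_force: 0.0
```

View pics/w4.png

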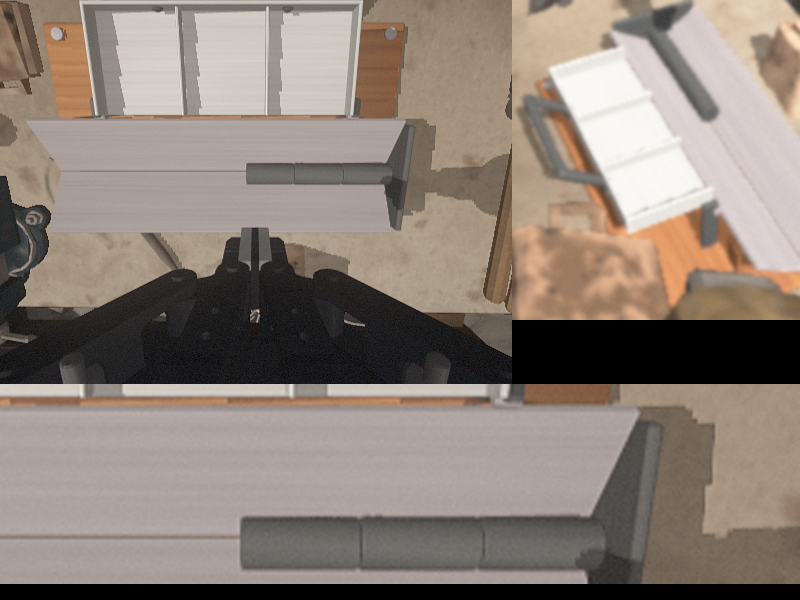

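The three pins lie in one row, wrist columns 247–392, with joints at 294 and 343. The row touches the end plate and the tray lies level on its rest.

```bash
python3 -c "
from workcell import bot
print(bot.finish_job())"
```

```text
the job is handed in; nothing more can be done
None
```

The job is handed in at about 28 s of 58: all three pins rolled into the trough, the tray was lowered gently onto its rest, and the pins were pushed end to end against the end plate, with the bell never approached; the final pictures and a rise to about 6 N at the plate agree, but no verdict came back.

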